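# Load and tighten the flower press

## Robot

A 6-joint arm with a two-finger parallel gripper is mounted at the origin on the work surface. World frame = base frame: x ahead of the robot, y to its left, z up, the work surface at z = 0. Lengths are in mm, angles in degrees, forces in N, time in s.
With the tool pointing down it reaches from about 350 to 850 mm from the base axis. Payload 8.1 kg.
Tool frame: the origin (TCP) lies at the very end of the fingers, on their centre line; the grasp point (between the pads) lies 19 mm behind it; z points along the fingers, y is the line along which they close (so a half turn about z gives the same grasp; the last joint's range is limited). The gripper opens to 85 mm and grips with 20 to 120 N. Pads are 22 mm wide; open, the fingers measure 114 mm over their backs; the gripper's body (76 mm by 85 mm) begins 54 mm behind the grasp point. The pads swing forward as they close: fully open they stand 13 mm farther back than shut.
Start: joints at [65.81, 7.471, 85.268, -0, 87.261, -4.893], TCP at [198.26, 566.302, 231.292] pointing down, gripper open.
Joint ranges: [-169.43, 169.43], [-51.17, 129.36], [1.28, 143.12], [-76.62, 256.62], [0, 156.53], [-152.29, 152.29]. Speed limits (degrees/s): [136.94, 136.94, 159.86, 180, 180, 180].

## Interface

Orientations are given as [roll, pitch, yaw] about the fixed x, y, z axes, in that order (R = Rz(yaw) Ry(pitch) Rx(roll)).
In Python, from bench import sense, eyes, job, models gives the robot as it stands. The module is installed in compiled form; this text tells all that it offers.
- The arm moves only by the tool apply_moves, never from a script. Its argument "rows" is a list of rows, each a list of 6 numbers: the shift along the tool's x, y, z in mm, then the turn, a rotation vector about the tool's x, y, z in rad. In form: [[dx, dy, dz, rx, ry, rz], ...]. A call has exactly 5 rows; each row shifts and turns the commanded pose from where the row before left it, along the tool's axes as they then stand; what a row does not reach is not made up. A row lasts 1/8 s, in which the tool goes at most 62.5 mm and 10.7 degrees, less where a joint would pass 70% of its speed; a pose out of reach is approached as far as the arm can. A call is refused whole if a number of a shift passes 62.5 or a number of a turn 0.188, either way. A call with a gripper value outside its range is refused whole. "fingers" is the finger opening in mm, from 0 to 85.4, set as the call begins (left out, the last holds). The fingers move at their own pace and stop on an object; "grip_force" is the grip in N (left out, the last holds). Time passes only in rows, so rows that do not move let the fingers close, or fill a call up. It gives the time, the measured TCP pose, the force, the opening and the grip force at its end, in the units of the state.
- sense(): the state, without advancing time (a new reading comes with each control period).
- eyes.snapshot(name): name is "scene" or "side" or "wrist"; returns (picture, depth): 400x640x3 uint8, red, green, blue; 400x640 float32, mm along the optical axis (not along the pixel's ray), 0 where there is no reading.
- eyes.get_calibration(name): a dict with "intrinsics" (3x3 intrinsics, pixels), "D" ([k1, k2, p1, p2, k3] as OpenCV has them; the pictures are not rectified), "R" (3x3) and "t" (3): a world point X has camera coordinates R X + t; the wrist camera has in their place "mount" (4x4, takes a point from camera to tool coordinates, whose origin is the TCP and whose axes are the flange's). Camera axes: x right, y down, z forward; pixel columns grow to the right and rows downward; lengths in mm; the calibration is good to about 2 mm. A picture is of the moment at which its call begins: read the wrist's pose just before it. get_calibration takes no time and is no camera call.
- job.hand_in(): hands the job in; it is judged then, once.
Trained networks look in the newest picture that a camera, given by its name, has taken for a name from the list of things; names that differ only in an ending like _2 or _b are one class to them, and where a whole thing is asked for, a point or a joint stands for the part that bears it (a point fixed in the world has none). Each returns a list of dicts, best first, with "confidence" (0 to 1); they miss things now and then, are a little off and sometimes report something else, mostly with a low value. They report only what shows in the picture. A call takes as long as a camera call.
- models.boxes_of(name, camera): "xyz" ([x, y, z] in mm, in world coordinates, good to about 4 mm: the middle of the surface that is visible of it).
- models.cut_out(name, camera): "pixels" (400x640 bool, what is visible of it).
- models.place_of(name, camera): "xyz" ([x, y, z] in mm, in world coordinates, good to about 4 mm: a listed point, or the origin of a listed thing).
The state is a dict: "time": time; "joint_pos": joint angles; "qd": joint speeds; "joint_efforts": joint torques, N m; "tool_pos": TCP position; "tcp_rot": TCP orientation; "ft_force": force on the tool from outside, world axes, zero at the start; "wrist_torque": the same for the moment, N m; "finger_gap": finger opening in mm; "grip_force": force on a finger pad.
Only numpy, scipy, OpenCV 4.12 (cv2) and the standard library are available. Lean on these libraries where they do the work, as an engineer would, in place of code of your own. Each camera call takes 0.05 s, during which the arm holds its last target. There are 200 camera calls.

## Task

Push the pressing pack straight in under the platen until it is fully home, square against the stop at the back of the flower press. Then hold the crank by its loose sleeve, gripped between the fingers the whole time the crank moves, and wind the platen down (clockwise from above) until it bites on the pack and about half a turn more, no tighter. Let go, leaving the press tightened and the other things on the table undisturbed.

Things in the scene. Friction and masses are not known exactly. Their poses are not given: they have to be found in the camera images.
- press: Bench-top screw press, fixed (all sizes here in mm). Origin on the table under the screw's axis; x runs from its open front (robot side) to its back, y to its left, z up. Wooden bed 250 x 250, top at z = 30; two steel pillars dia 18 at y = +-107 (x = 0); grey head beam 46 deep, z = 125 to 153. Screw and crank stand upright above the beam at x = y = 0.
- stop (a point): Foot of the front face of the steel stop rail across the back of the bed, 20 high: at x = 105, y = 0, z = 30 in the press frame.
- pack: Loose pressing pack lying on the bed, sticking out 28 to 50 at the front and a little askew: two plywood boards 210 (x) x 160 (y), each 9 thick, with springy card layers between. Thickness 40 to 52, different each time, not measured. 0.6 to 1.1 kg; slides on the bed at about 4 to 8 N. Origin: centre of its underside; home when it lies at x = 0 in the press frame, its back edge on the stop.
- platen: Wooden pressing plate 140 x 150 x 14 on the lower end of the screw; does not turn. Origin: centre of its underside. 58 above the bed at crank angle 0; goes down 10 per turn (1.59 per rad). First touches the pack 0.3 to 2.1 turns after the start; the card then pushes back harder and harder, about 27 N per mm.
- crank (a joint): Crank angle, rad. Grows as the crank turns clockwise seen from above, which lowers the screw, platen, crank and sleeve together by 10 mm a turn. At angle q the sleeve's axis lies at x = 60 cos q, y = -60 sin q (mm) in the press frame. Starts between -1.5 and 1.5. It stays where it is left.
- sleeve: Upright dark wooden grip sleeve on the crank end, dia 26, 70 high, spinning freely on its pin, so the hand need not turn; free all round, rivet head 6 above it. Origin: centre of its lower end, 216 above the table at crank angle 0. Winding takes about 7.5 N along its path (some 3 N still read when the hand pauses); past first touch either reading grows steadily by 3.6 N per half turn.
- sleeve_mid (a point): Point on the sleeve's axis at mid height, 35 above its lower end and 35 below its top.
- scissors: Bystander: yellow-handled scissors, 165 long, lying right of the press. Origin near the pivot, underneath.
- tape: Bystander: paper tape roll, dia 96, 19 high, left of the press front. Origin under its centre.
- twine: Bystander: twine spool, dia 52, 60 high, left of the press. Origin under its centre.
- glue: Bystander: white bottle, dia 48, 120 high, right of the press back. Origin under its centre.
- wire_reel: Bystander: flat wire reel, dia 60, 28 high, behind the press. Origin under its centre.
- pin_jar: Bystander: jar with steel lid, dia 60, 70 high, behind the press. Origin under its centre.
- blotters: Bystander: pad of spare blotters, 148 x 210 x 16, on the left of the table. Origin under its centre.

How it is judged (in metres and radians):
On the way, in this order (a step that is already met when the one before it is completed fails the run):
1. the pack is home and square against the back stop (x of pack in the frame of press above -0.003 m and angle between the x axis of pack and the x axis of press, either way round below 0.035 rad and y of pack in the frame of press between -0.015 and 0.015 m and contact force between platen and pack below 5 N), for 0.2 s.
2. the platen bears on the pack (contact force between platen and pack above 20 N), for 0.2 s.
At the end, for the whole second after the job is handed in: Pack home: within 3 mm of the back stop, square within 2 degrees, within 15 mm of the middle; platen screwed down on it a quarter to 0.8 turn past first touch (70 to 215 N on the pack); crank released and at rest (x of pack in the frame of press above -0.003 m and angle between the x axis of pack and the x axis of press, either way round below 0.035 rad and y of pack in the frame of press between -0.015 and 0.015 m and contact force between platen and pack between 70 and 215 N and velocity of joint crank between -0.05 and 0.05 rad/s).
It fails at once if the press is overtightened (about 0.9 turn past first touch, 245 N on the pack) (contact force between platen and pack above 245 N).
It fails at once if the crank moves (over 0.5 rad/s) while its sleeve is not held between the fingers ((velocity of joint crank above 0.5 rad/s or velocity of joint crank below -0.5 rad/s) and (contact force between the fingers and sleeve below 0.3 N or horizontal distance between the grasp point and sleeve_mid above 0.02 m)).
It fails at once if another thing on the table is shifted by more than 30 mm (distance of any of scissors, tape, twine, glue, wire_reel, pin_jar, blotters from where it was at the start of the episode above 0.03 m).
It also fails if it takes over 72 s, if anything falls off the work surface, if the arm or the gripper's body presses on something with over 40 N, if the wrist force passes 120 N, or if a joint passes its speed limit or range.

## Working session

There is one attempt and no reset: what is moved stays moved. The work goes in short steps, Python scripts to look and compute and a tool call to move; the robot and the scene stay as the last step left them, time stands still between calls to the robot, and variables do not carry over. Pictures are saved under pics/ and viewed, at most 10 in all, crops included, and the job is handed in when it is done.

Besides the shell and the picture viewer there is one more tool, called after "Call:" as a command line: name --pt "numbers of a row" for each row, then --argument value for the rest. apply_moves: Moves the arm, as the interface text tells. Its arguments: {"type":"object","properties":{"rows":{"type":"array"},"fingers":{"type":"number"},"grip_force":{"type":"number"}},"required":["rows"]}

```bash
mkdir -p pics; cat > h.py <<'E'
import numpy as np, cv2
from bench import sense, eyes, job, models
def snap(c,fn=None):
    p,d=eyes.snapshot(c)
    if fn: cv2.imwrite('pics/'+fn,p[:,:,::-1])
    return p,d
def unproj(c,d,mask):
    k=eyes.get_calibration(c); v,u=np.nonzero(mask&(d>0)); z=d[v,u]
    n=cv2.undistortPoints(np.c_[u,v].astype(float).reshape(-1,1,2),k['intrinsics'],np.array(k['D'])).reshape(-1,2)
    P=np.c_[n[:,0]*z,n[:,1]*z,z]
    return (P-np.array(k['t']).ravel())@np.array(k['R']),u,v
E
python3 - <<'E'
from h import *
s=sense(); print(s)
for c in ('scene','side'):
    p,d=snap(c,c+'0.png')
    for n in ('press','stop','pack','platen','sleeve','sleeve_mid'):
        r=models.place_of(n,c); print(c,n,[(np.round(x['xyz'],1),round(x['confidence'],2)) for x in r[:2]])
E
```

```text
{'time': 0.0, 'joint_pos': array([ 6.58083929e+01,  7.51512236e+00,  8.53282921e+01,  3.12259301e-04,
        8.72601354e+01, -4.89285584e+00]), 'qd': array([-0.05036857, -0.07475346, -0.03906821,  0.13547325, -0.00447223,
       -0.01440752]), 'joint_efforts': array([-1.37294483e-03, -5.69413698e+01, -5.00538576e+01, -3.41372024e-04,
        1.52217963e-02,  6.55350300e-05]), 'tool_pos': array([198.05252847, 565.80663368, 230.25372653]), 'tcp_rot': array([-1.79896854e+02, -9.14277409e-03,  1.60701225e+02]), 'ft_force': array([ 0.60312788, -0.48744821, -0.22442618]), 'wrist_torque': array([ 0.03814034, -0.05865434,  0.01978076]), 'grip_force': 0.0, 'finger_gap': 85.39299222756323}
scene press [(array([616.7, -32.8,  -0.8]), 0.68)]
scene stop [(array([719.9, -39. ,  28.9]), 0.94), (array([674.4, -56.6, 211.7]), 0.22)]
scene pack []
scene platen []
scene sleeve [(array([674.8, -54.6, 211.7]), 0.72)]
scene sleeve_mid [(array([671.4, -52. , 254.2]), 0.55)]
side press [(array([617.3, -33.2,  -3.6]), 0.76), (array([616. , -35.4,  88.7]), 0.19)]
side stop [(array([720.7, -34.2,  27.2]), 0.84), (array([613.8, -31.9,  83.1]), 0.71)]
side pack [(array([574.1, -32.6,  35.2]), 0.7)]
side platen [(array([613.9, -31.8,  84.9]), 0.59)]
side sleeve [(array([673.2, -55.4, 218. ]), 0.43)]
side sleeve_mid [(array([673. , -52.9, 252.9]), 0.53)]
```

View pics/scene0.png

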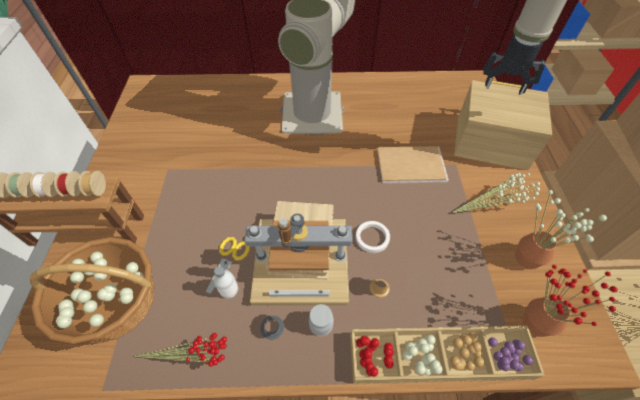

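View pics/side0.png

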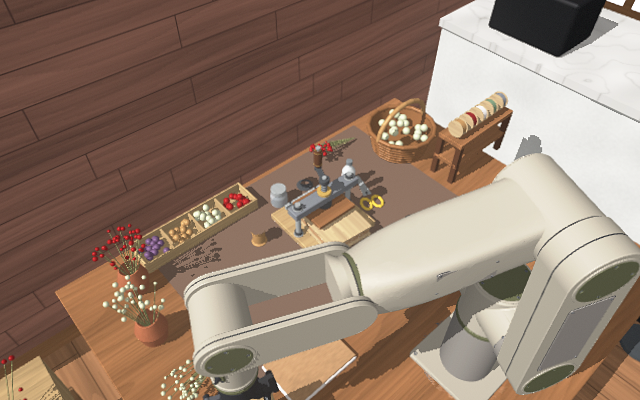

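```bash
python3 - <<'E'
from h import *
for c in ('scene','side'):
    p,d=snap(c)
    k=eyes.get_calibration(c); print(c,'cam at',np.round(-np.array(k['R']).T@np.array(k['t']).ravel()))
    for n in ('pack','press'):
        r=models.cut_out(n,c)
        if not r: print(c,n,'none'); continue
        m=r[0]['pixels']; P,u,v=unproj(c,d,m); np.save(f'{c}_{n}.npy',np.c_[P,u,v])
        print(c,n,r[0]['confidence'],len(P),'px',u.min(),u.max(),v.min(),v.max(),np.round(np.percentile(P,[2,50,98],axis=0),1).tolist())
        h,e=np.histogram(P[:,2],np.arange(-5,300,5)); print({int(a):int(b) for a,b in zip(e,h) if b>60})
    for n in ('tape','twine','scissors','blotters','glue'):
        r=models.place_of(n,c); print(n,[np.round(x['xyz']).tolist() for x in r[:1]])
E
```

```text
scene cam at [1091.   19.  936.]
scene pack 0.62 1460 px 265 332 201 278 [[470.1, -117.9, 32.8], [516.5, -27.7, 74.3], [685.7, 52.6, 89.8]]
{35: 155, 40: 75, 70: 541, 75: 503}
scene press 0.81 7682 px 244 350 213 305 [[547.8, -155.1, 19.0], [660.5, -32.7, 98.7], [745.3, 86.6, 261.2]]
{15: 85, 20: 64, 25: 1315, 30: 1572, 35: 80, 40: 79, 45: 164, 50: 157, 95: 252, 100: 1182, 130: 99, 135: 91, 140: 100, 145: 131, 150: 969, 155: 134, 160: 117, 165: 100, 170: 78, 210: 123, 215: 71}
tape [[550.0, 172.0, -0.0]]
twine [[702.0, 174.0, 3.0]]
scissors [[621.0, -244.0, 1.0]]
blotters [[269.0, 328.0, 1.0]]
glue []
side cam at [-195.  717. 1299.]
side pack 0.69 1402 px 301 369 210 245 [[465.2, -94.9, 31.6], [517.0, -14.4, 72.1], [625.8, 55.1, 79.3]]
{35: 92, 65: 162, 70: 663, 75: 258}
side press 0.89 3536 px 271 373 146 247 [[535.8, -148.7, 11.8], [605.6, -6.4, 100.9], [736.2, 97.9, 263.2]]
{20: 125, 25: 415, 30: 181, 90: 109, 95: 422, 100: 293, 130: 79, 135: 66, 140: 88, 145: 255, 150: 361, 155: 96, 160: 96, 210: 68}
tape []
twine [[698.0, 175.0, -3.0]]
scissors [[625.0, -247.0, 1.0]]
blotters [[272.0, 331.0, -4.0]]
glue [[696.0, -224.0, -0.0]]
```

```bash
python3 - <<'E'
from h import *
for c in ('scene','side'):
    a=np.load(f'{c}_press.npy'); 
    for lo,hi,nm in ((146,160,'beam'),(25,36,'bed')):
        P=a[(a[:,2]>lo)&(a[:,2]<hi)]; print(c,nm,len(P),'z',np.median(P[:,2]).round(1),cv2.minAreaRect(P[:,:2].astype(np.float32)))
    a=np.load(f'{c}_pack.npy'); P=a[(a[:,2]>66)&(a[:,2]<84)&(a[:,0]<560)]
    print(c,'pack',len(P),'z',np.median(P[:,2]).round(1),cv2.minAreaRect(P[:,:2].astype(np.float32)),np.percentile(P[:,:2],[1,99],axis=0).round(1).tolist())
    # edge fits: front edge per y-bin, side edges per x-bin
    ys=np.arange(-100,60,8); e=[(y+4,P[(P[:,1]>=y)&(P[:,1]<y+8),0].min()) for y in ys if ((P[:,1]>=y)&(P[:,1]<y+8)).sum()>5]
    e=np.array(e); print('front',np.round(e,0).tolist(), np.degrees(np.arctan(np.polyfit(e[2:-2,0],e[2:-2,1],1))[0]))
E
```

```text
scene beam 1216 z 152.9 ((618.0524291992188, -33.85675048828125), (259.3218688964844, 48.557735443115234), 88.77473449707031)
scene bed 2899 z 30.2 ((621.5565185546875, -33.36329650878906), (250.0526885986328, 250.06011962890625), 88.86631774902344)
scene pack 925 z 75.0 ((504.0783996582031, -24.21263885498047), (160.63536071777344, 70.7603530883789), 83.35504150390625) [[467.7, -102.5], [536.7, 54.3]]
front [[-96.0, 464.0], [-88.0, 466.0], [-80.0, 466.0], [-72.0, 463.0], [-64.0, 468.0], [-56.0, 467.0], [-48.0, 469.0], [-40.0, 469.0], [-32.0, 470.0], [-24.0, 473.0], [-16.0, 473.0], [-8.0, 473.0], [0.0, 475.0], [8.0, 474.0], [16.0, 473.0], [24.0, 479.0], [32.0, 477.0], [40.0, 477.0], [48.0, 478.0], [56.0, 478.0]] 6.2845222256555155
side beam 681 z 151.3 ((614.8189086914062, -28.370697021484375), (264.4666748046875, 50.43046569824219), 88.74580383300781)
side bed 598 z 28.7 ((618.5206298828125, -27.4586181640625), (251.11888122558594, 250.1689453125), 88.92424011230469)
side pack 1006 z 73.1 ((512.0466918945312, -20.961532592773438), (162.41632080078125, 94.10604858398438), 87.46285247802734) [[464.9, -98.9], [556.6, 57.1]]
front [[-96.0, 473.0], [-88.0, 462.0], [-80.0, 463.0], [-72.0, 463.0], [-64.0, 464.0], [-56.0, 464.0], [-48.0, 467.0], [-40.0, 467.0], [-32.0, 470.0], [-24.0, 468.0], [-16.0, 469.0], [-8.0, 468.0], [0.0, 470.0], [8.0, 473.0], [16.0, 472.0], [24.0, 481.0], [32.0, 490.0], [40.0, 496.0], [48.0, 500.0], [56.0, 506.0]] 12.098596586165886
```

```bash
cat >> h.py <<'E'
from scipy.spatial.transform import Rotation as Ro
PR=np.array([617.5,-32.5]); PY=-1.2   # press origin, yaw
def w2p(xy): c,s=np.cos(np.radians(PY)),np.sin(np.radians(PY)); return (np.asarray(xy)-PR)@np.array([[c,-s],[s,c]])
def p2w(xy): c,s=np.cos(np.radians(PY)),np.sin(np.radians(PY)); return np.asarray(xy)@np.array([[c,s],[-s,c]])+PR
def st():
    s=sense(); print('t',round(s['time'],2),'pos',np.round(s['tool_pos'],1),'rpy',np.round(s['tcp_rot'],2),'F',np.round(s['ft_force'],1),'gap',round(s['finger_gap'],1),'press xy',np.round(w2p(s['tool_pos'][:2]),1)); return s
def rows(pts,yaw1,p0=None,r0=None):
    s=sense(); p=np.array(s['tool_pos'] if p0 is None else p0); R=Ro.from_euler('xyz',s['tcp_rot'] if r0 is None else r0,degrees=True)
    T=Ro.from_euler('xyz',[180,0,yaw1],degrees=True); n=len(pts); out=[]
    for i,q in enumerate(pts):
        d=R.inv().apply(np.array(q)-p); r=(R.inv()*T).as_rotvec()/(n-i); lim=0.15
        r*=min(1,lim/max(1e-9,np.linalg.norm(r)))
        out.append([round(x,1) for x in d]+[round(x,3) for x in r]); R=R*Ro.from_rotvec(r); p=p+R.apply([0,0,0])*0+np.array(q)-p
    for i in range(0,n,5): print(out[i:i+5])
def line(a,b,n): return [np.array(a)+(np.array(b)-a)*(i+1)/n for i in range(n)]
E
python3 - <<'E'
from h import *
s=st(); rows(line(s['tool_pos'],[425,-28,180],15),PY+180)
E
```

```text
t 1.5 pos [198.3 566.3 231.3] rpy [-180.     0.   160.7] F [ 0.6 -0.  -0.1] gap 85.1 press xy [-431.7  589.9]
[[np.float64(-27.4), np.float64(-32.4), np.float64(3.4), np.float64(-0.0), np.float64(0.0), np.float64(-0.021)], [np.float64(-26.7), np.float64(-33.0), np.float64(3.4), np.float64(-0.0), np.float64(0.0), np.float64(-0.021)], [np.float64(-26.0), np.float64(-33.5), np.float64(3.4), np.float64(-0.0), np.float64(0.0), np.float64(-0.021)], [np.float64(-25.3), np.float64(-34.1), np.float64(3.4), np.float64(-0.0), np.float64(0.0), np.float64(-0.021)], [np.float64(-24.5), np.float64(-34.6), np.float64(3.4), np.float64(-0.0), np.float64(0.0), np.float64(-0.021)]]
[[np.float64(-23.8), np.float64(-35.1), np.float64(3.4), np.float64(-0.0), np.float64(0.0), np.float64(-0.021)], [np.float64(-23.1), np.float64(-35.6), np.float64(3.4), np.float64(-0.0), np.float64(0.0), np.float64(-0.021)], [np.float64(-22.3), np.float64(-36.1), np.float64(3.4), np.float64(-0.0), np.float64(0.0), np.float64(-0.021)], [np.float64(-21.5), np.float64(-36.5), np.float64(3.4), np.float64(-0.0), np.float64(0.0), np.float64(-0.021)], [np.float64(-20.8), np.float64(-37.0), np.float64(3.4), np.float64(-0.0), np.float64(0.0), np.float64(-0.021)]]
[[np.float64(-20.0), np.float64(-37.4), np.float64(3.4), np.float64(-0.0), np.float64(0.0), np.float64(-0.021)], [np.float64(-19.2), np.float64(-37.8), np.float64(3.4), np.float64(-0.0), np.float64(0.0), np.float64(-0.021)], [np.float64(-18.4), np.float64(-38.2), np.float64(3.4), np.float64(-0.0), np.float64(0.0), np.float64(-0.021)], [np.float64(-17.6), np.float64(-38.6), np.float64(3.4), np.float64(-0.0), np.float64(0.0), np.float64(-0.021)], [np.float64(-16.8), np.float64(-38.9), np.float64(3.4), np.float64(-0.0), np.float64(0.0), np.float64(-0.021)]]
```

Call:
apply_moves --pt "-27.4 -32.4 3.4 0 0 -0.021" --pt "-26.7 -33 3.4 0 0 -0.021" --pt "-26 -33.5 3.4 0 0 -0.021" --pt "-25.3 -34.1 3.4 0 0 -0.021" --pt "-24.5 -34.6 3.4 0 0 -0.021"

```text
time: 2.12
tool_pos: [274.3, 366.9, 214.3]
tcp_rot: [180.0, 0.0, 166.8]
ft_force: [0.1, 0.0, 0.4]
finger_gap: 85.5
grip_force: 0.0
```

Call:
apply_moves --pt "-23.8 -35.1 3.4 0 0 -0.021" --pt "-23.1 -35.6 3.4 0 0 -0.021" --pt "-22.3 -36.1 3.4 0 0 -0.021" --pt "-21.5 -36.5 3.4 0 0 -0.021" --pt "-20.8 -37 3.4 0 0 -0.021"

```text
time: 2.75
tool_pos: [349.8, 168.7, 197.5]
tcp_rot: [180.0, 0.1, 172.8]
ft_force: [0.2, -1.2, 1.0]
finger_gap: 85.3
grip_force: 0.0
```

Call:
apply_moves --pt "-20 -37.4 3.4 0 0 -0.021" --pt "-19.2 -37.8 3.4 0 0 -0.021" --pt "-18.4 -38.2 3.4 0 0 -0.021" --pt "-17.6 -38.6 3.4 0 0 -0.021" --pt "-16.8 -38.9 3.4 0 0 -0.021"

```text
time: 3.38
tool_pos: [425.4, -29.6, 180.5]
tcp_rot: [-180.0, 0.1, 178.8]
ft_force: [0.4, 0.4, 1.0]
finger_gap: 85.5
grip_force: 0.0
```

Call:
apply_moves --pt "0 0 35 0 0 0" --pt "0 0 35 0 0 0" --pt "0 0 35 0 0 0" --pt "0 0 36 0 0 0" --pt "-6 0 0 0 0 0"

```text
time: 4.0
tool_pos: [428.1, -27.8, 36.7]
tcp_rot: [179.9, -0.4, 178.7]
ft_force: [-0.2, 0.6, 0.2]
finger_gap: 85.2
grip_force: 0.0
```

Call:
apply_moves --pt "-10 0 0 0 0 0" --pt "-10 0 0 0 0 0" --pt "-8 0 0 0 0 0" --pt "-6 0 0 0 0 0" --pt "-5 0 0 0 0 0"

```text
time: 4.62
tool_pos: [470.2, -29.6, 40.0]
tcp_rot: [-180.0, -0.1, 178.7]
ft_force: [-6.9, -1.5, 4.9]
finger_gap: 85.5
grip_force: 3.4
```

```bash
python3 - <<'E'
from h import *
st(); p,d=snap('scene','scene1.png')
r=models.cut_out('pack','scene')
if r:
    P,u,v=unproj('scene',d,r[0]['pixels']); P=P[(P[:,2]>66)&(P[:,2]<84)&(P[:,0]<575)]
    print(len(P),cv2.minAreaRect(P[:,:2].astype(np.float32)))
cv2.imwrite('pics/s1crop.png',cv2.resize(p[120:320,200:400,::-1],(600,600)))
E
```

```text
t 4.62 pos [470.2 -29.6  40. ] rpy [-1.7996e+02 -6.0000e-02  1.7874e+02] F [-6.9 -1.5  4.9] gap 85.5 press xy [-147.3   -0.2]
646 ((507.8348388671875, -23.17981719970703), (159.4285125732422, 50.56435775756836), 87.53260803222656)
```

View pics/s1crop.png

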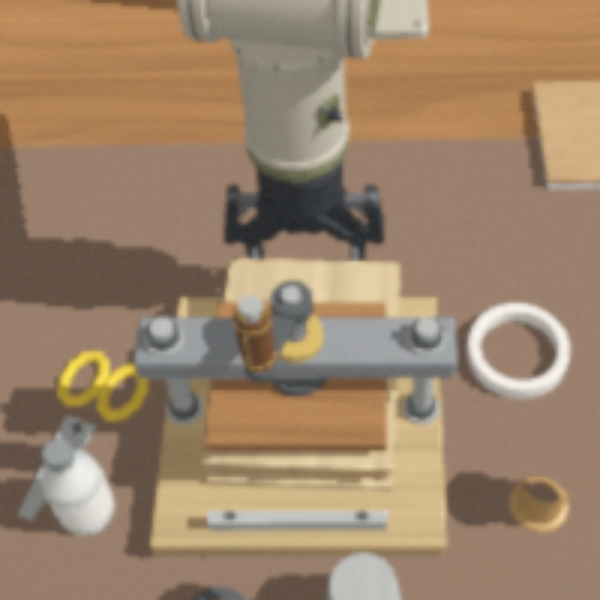

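Call:
apply_moves --pt "-5 0 0 0 0 0" --pt "-5 0 0 0 0 0" --pt "-5 0 0 0 0 0" --pt "-5 0 0 0 0 0" --pt "-4 0 0 0 0 0"

```text
time: 5.35
tool_pos: [493.6, -29.6, 39.6]
tcp_rot: [180.0, -0.1, 178.8]
ft_force: [-7.3, 0.6, 4.1]
finger_gap: 85.6
grip_force: 3.7
```

Call:
apply_moves --pt "-2 0 0 0 0 0" --pt "-1 0 0 0 0 0" --pt "-1 0 0 0 0 0" --pt "-1 0 0 0 0 0" --pt "0 0 0 0 0 0"

```text
time: 5.98
tool_pos: [498.6, -29.6, 39.6]
tcp_rot: [180.0, -0.1, 178.8]
ft_force: [-6.5, 0.6, 3.9]
finger_gap: 85.4
grip_force: 3.3
```

Call:
apply_moves --pt "-1 0 0 0 0 0" --pt "-1 0 0 0 0 0" --pt "-1 0 0 0 0 0" --pt "0 0 0 0 0 0" --pt "0 0 0 0 0 0"

```text
time: 6.6
tool_pos: [500.8, -29.7, 39.4]
tcp_rot: [180.0, -0.2, 178.8]
ft_force: [-10.6, 0.2, 7.2]
finger_gap: 85.2
grip_force: 5.3
```

Call:
apply_moves --pt "-1 0 0 0 0 0" --pt "-1 0 0 0 0 0" --pt "0 0 0 0 0 0" --pt "0 0 0 0 0 0" --pt "0 0 0 0 0 0"

```text
time: 7.22
tool_pos: [500.9, -29.6, 39.0]
tcp_rot: [180.0, -0.4, 178.8]
ft_force: [-20.8, 0.7, 13.7]
finger_gap: 85.1
grip_force: 10.1
```

Call:
apply_moves --pt "3 0 0 0 0 0" --pt "20 0 0 0 0 0" --pt "40 0 0 0 0 0" --pt "10 0 -50 0 0 0" --pt "0 0 -60 0 0 0"

```text
time: 7.85
tool_pos: [429.3, -27.9, 149.5]
tcp_rot: [180.0, -0.1, 178.8]
ft_force: [1.4, 0.3, 0.9]
finger_gap: 85.1
grip_force: 0.0
```

Call:
apply_moves --pt "0 0 -60 0 0 0" --pt "0 0 -60 0 0 0" --pt "0 0 -60 0 0 0" --pt "0 0 -30 0 0 0" --pt "0 0 0 0 0 0" --fingers 52

```text
time: 8.48
tool_pos: [432.6, -28.4, 363.3]
tcp_rot: [-179.9, 0.4, 178.8]
ft_force: [-1.1, 0.8, -0.6]
finger_gap: 52.3
grip_force: 0.0
```

```bash
python3 - <<'E'
from h import *
s=st(); p,d=snap('scene','scene2.png')
r=models.cut_out('pack','scene')
if r:
    P,u,v=unproj('scene',d,r[0]['pixels']); h=P[(P[:,2]>66)&(P[:,2]<84)]; f=h[h[:,0]<575]; b=h[h[:,0]>640]
    print(r[0]['confidence'],len(f),cv2.minAreaRect(f[:,:2].astype(np.float32)) if len(f)>5 else '',np.median(f[:,2]), len(b), b[:,0].max() if len(b) else '')
for c in ('scene','side'):
    if c=='side': snap('side')
    r=models.cut_out('sleeve',c)
    if r:
        P,u,v=unproj(c,(d if c=='scene' else eyes.snapshot('side')[1]),r[0]['pixels']); print(c,'sleeve pts',np.round(np.percentile(P,[5,50,95],axis=0),1).tolist())
    for n in ('sleeve_mid','pack','platen'):
        r=models.place_of(n,c); print(c,n,[(np.round(x['xyz'],1).tolist(),np.round(w2p(x['xyz'][:2]),1),round(x['confidence'],2)) for x in r[:1]])
p,d=snap('wrist','wrist2.png')
cv2.imwrite('pics/s2crop.png',cv2.resize(cv2.imread('pics/scene2.png')[180:320,220:380],(640,560)))
E
```

```text
t 8.47 pos [432.6 -28.4 363.3] rpy [-179.95    0.42  178.77] F [-1.1  0.8 -0.6] gap 52.3 press xy [-184.9    0.2]
0.59 239 ((527.787353515625, -22.89488983154297), (157.48309326171875, 31.44278335571289), 87.45760345458984) 75.0611147674331 1156 725.0982932997949
scene sleeve pts [[677.0, -64.5, 226.5], [684.1, -53.4, 259.6], [686.2, -44.1, 284.3]]
scene sleeve_mid [([672.8, -54.4, 251.0], array([ 55.7, -20.7]), 0.78)]
scene pack [([618.4, -24.3, 33.7], array([0.7, 8.2]), 0.87)]
scene platen [([620.4, -35.7, 86.6], array([ 3. , -3.1]), 0.74)]
side sleeve pts [[658.5, -57.5, 222.9], [663.7, -45.1, 252.7], [672.4, -38.0, 279.5]]
side sleeve_mid [([675.6, -51.3, 250.0], array([ 58.5, -17.6]), 0.71)]
side pack [([618.5, -24.0, 34.1], array([0.8, 8.5]), 0.59)]
side platen [([615.5, -33.8, 87.8], array([-2. , -1.3]), 0.97)]
```

View pics/s2crop.png

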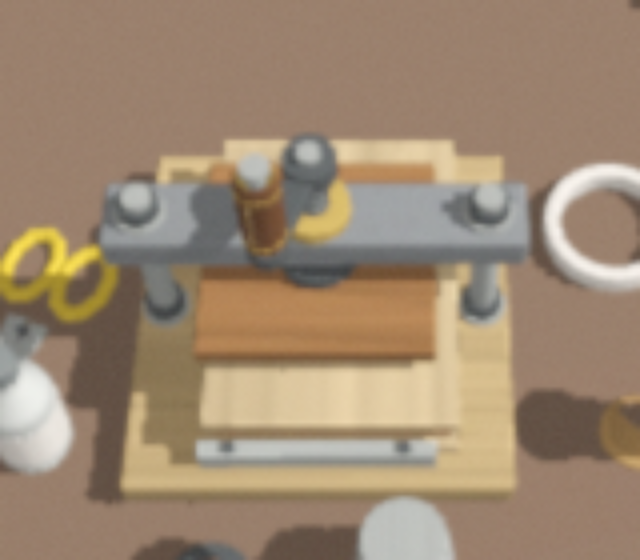

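View pics/wrist2.png

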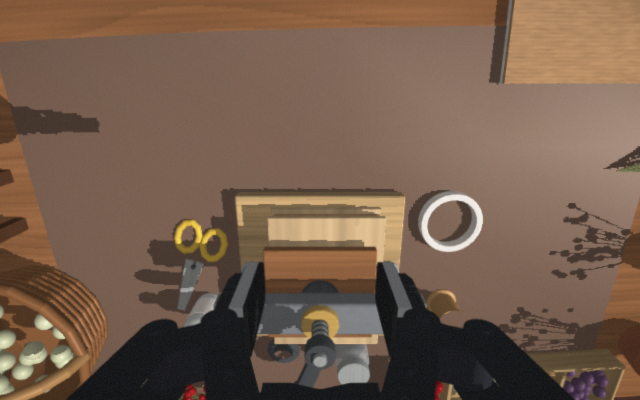

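```bash
python3 - <<'E'
from h import *
s=st(); p,d=snap('scene'); r=models.cut_out('pack','scene')
P,u,v=unproj('scene',d,r[0]['pixels']); h=P[(P[:,2]>70)&(P[:,2]<81)]; b=h[h[:,0]>690]; f=h[h[:,0]<560]
for nm,e,fn,sg in (('back',b,np.max,1),('front',f,np.min,-1)):
    q=np.array([(y+4,fn(e[(e[:,1]>=y)&(e[:,1]<y+8),0])) for y in range(-96,48,8) if ((e[:,1]>=y)&(e[:,1]<y+8)).sum()>3]); 
    print(nm,np.round(q[:,1],1).tolist(),'yaw',-np.degrees(np.arctan(np.polyfit(*q[1:-1].T,1)[0])))
m=np.zeros(d.shape,bool); m[208:236,286:308]=1
P,u,v=unproj('scene',d,m); k=np.hypot(*(P[:,:2]-PR).T)<25; print('hub z pct',np.percentile(P[k,2],[50,90,99]).round(1))
g=cv2.cvtColor(cv2.imread('pics/wrist2.png'),6); 
for y0,y1,x0,x1 in ((185,199,245,398),(209,222,275,378)):
    w=np.diff(g[y0:y1,x0:x1].astype(float),axis=0); y=np.abs(w).argmax(0); c=np.polyfit(range(x1-x0),y,1)
    for _ in range(5):
        k=np.abs(np.polyval(c,range(x1-x0))-y)<1.5; c=np.polyfit(np.arange(x1-x0)[k],y[k],1)
    print('wrist edge slope deg',np.degrees(np.arctan(c[0])),k.sum())
rows(line(s['tool_pos'],[673,-53,320],5),PY+180)
E
```

```text
t 9.12 pos [430.9 -28.3 359.1] rpy [ 1.8000e+02 -1.0000e-02  1.7875e+02] F [-0.2 -0.1 -0.1] gap 51.9 press xy [-186.6    0.3]
back [721.5, 722.3, 721.4, 721.5, 722.2, 722.7, 722.6, 723.1, 723.4, 723.2, 723.9, 724.1, 724.2, 724.5, 723.6, 724.6, 724.4, 724.1] yaw -1.456830968316527
front [511.6, 513.7, 512.2, 513.0, 513.3, 514.8, 515.0, 514.7, 514.2, 515.8, 515.8, 514.7, 518.8] yaw -1.2426932475490422
hub z pct [212.1 217.3 222.1]
wrist edge slope deg -5.855760017706661e-16 150
wrist edge slope deg 1.1732222535488588e-15 89
[[np.float64(-48.5), np.float64(-3.9), np.float64(8.0), np.float64(-0.0), np.float64(0.0), np.float64(-0.0)], [np.float64(-48.5), np.float64(-3.9), np.float64(7.8), np.float64(-0.0), np.float64(0.0), np.float64(-0.0)], [np.float64(-48.5), np.float64(-3.9), np.float64(7.8), np.float64(-0.0), np.float64(0.0), np.float64(-0.0)], [np.float64(-48.5), np.float64(-3.9), np.float64(7.8), np.float64(-0.0), np.float64(0.0), np.float64(-0.0)], [np.float64(-48.5), np.float64(-3.9), np.float64(7.8), np.float64(-0.0), np.float64(0.0), np.float64(-0.0)]]
```

Call:
apply_moves --pt "-48.5 -3.9 8 0 0 0" --pt "-48.5 -3.9 8 0 0 0" --pt "-48.5 -3.9 8 0 0 0" --pt "-48.5 -3.9 8 0 0 0" --pt "-48.5 -3.9 7 0 0 0"

```text
time: 9.85
tool_pos: [674.5, -53.2, 319.7]
tcp_rot: [180.0, -0.0, 178.8]
ft_force: [0.3, -0.3, 0.3]
finger_gap: 52.1
grip_force: 0.0
```

Call:
apply_moves --pt "0 0 0 0 0 0" --pt "0 0 25 0 0 0" --pt "0 0 25 0 0 0" --pt "0 0 25 0 0 0" --pt "0 0 13 0 0 0"

```text
time: 10.48
tool_pos: [671.9, -52.9, 231.7]
tcp_rot: [180.0, -0.1, 178.8]
ft_force: [-0.1, -0.0, -0.5]
finger_gap: 52.1
grip_force: 0.0
```

```bash
python3 - <<'E'
from h import *
st(); p,d=snap('scene','scene3.png'); r=models.place_of('sleeve_mid','scene'); print([(x['xyz'],x['confidence']) for x in r])
cv2.imwrite('pics/s3crop.png',cv2.resize(p[130:290,220:380,::-1],(560,560)))
E
```

```text
t 10.47 pos [671.9 -52.9 231.7] rpy [ 1.7999e+02 -5.0000e-02  1.7875e+02] F [-0.1 -0.  -0.5] gap 52.1 press xy [ 54.9 -19.3]
[([672.2, -53.0, 247.8], 0.65)]
```

View pics/s3crop.png

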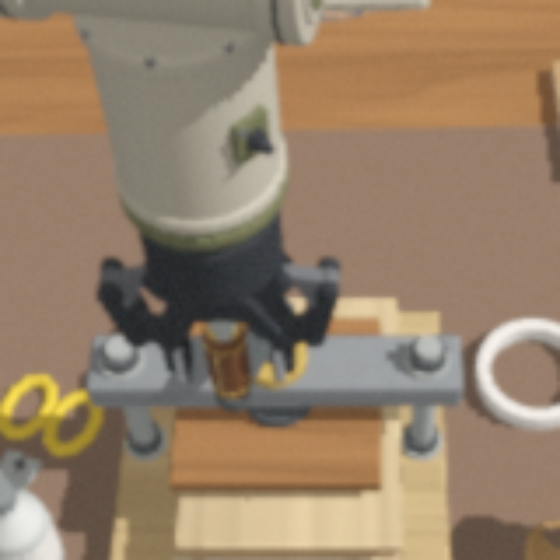

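Call:
apply_moves --pt "0 0 0 0 0 0" --pt "0 0 0 0 0 0" --pt "0 0 0 0 0 0" --pt "0 0 0 0 0 0" --pt "0 0 0 0 0 0" --fingers 20 --grip_force 60

```text
time: 11.2
tool_pos: [673.7, -53.8, 234.6]
tcp_rot: [-179.9, 0.2, 178.7]
ft_force: [-1.8, -3.2, 6.4]
finger_gap: 24.5
grip_force: 58.9
```

```bash
python3 - <<'E'
from h import *
s=st(); x,y=w2p(s['tool_pos'][:2]); q0=np.arctan2(-y,x); print('r',np.hypot(x,y),'q0 deg',np.degrees(q0))
# rows in tool axes (tool x=-press x, tool y=+press y), 18 deg per row, tracked command
for k in range(4):
    out=[]
    for i in range(5):
        a=q0+np.radians(18)*(5*k+i); b=a+np.radians(18)
        d=60*np.array([np.cos(b)-np.cos(a),-np.sin(b)+np.sin(a)]); out.append([float(round(-d[0],1)),float(round(d[1],1)),.5,0,0,0])
    print(out)
E
```

```text
t 11.2 pos [673.7 -53.8 234.6] rpy [-1.7993e+02  1.7000e-01  1.7872e+02] F [-1.8 -3.2  6.4] gap 24.5 press xy [ 56.7 -20.1]
r 60.13344866988317 q0 deg 19.549987566935563
[[9.0, -16.5, 0.5, 0, 0, 0], [13.6, -12.9, 0.5, 0, 0, 0], [17.0, -8.1, 0.5, 0, 0, 0], [18.6, -2.4, 0.5, 0, 0, 0], [18.5, 3.4, 0.5, 0, 0, 0]]
[[16.5, 9.0, 0.5, 0, 0, 0], [12.9, 13.6, 0.5, 0, 0, 0], [8.1, 17.0, 0.5, 0, 0, 0], [2.4, 18.6, 0.5, 0, 0, 0], [-3.4, 18.5, 0.5, 0, 0, 0]]
[[-9.0, 16.5, 0.5, 0, 0, 0], [-13.6, 12.9, 0.5, 0, 0, 0], [-17.0, 8.1, 0.5, 0, 0, 0], [-18.6, 2.4, 0.5, 0, 0, 0], [-18.5, -3.4, 0.5, 0, 0, 0]]
[[-16.5, -9.0, 0.5, 0, 0, 0], [-12.9, -13.6, 0.5, 0, 0, 0], [-8.1, -17.0, 0.5, 0, 0, 0], [-2.4, -18.6, 0.5, 0, 0, 0], [3.4, -18.5, 0.5, 0, 0, 0]]
```

Call:
apply_moves --pt "9 -16.5 0.5 0 0 0" --pt "13.6 -12.9 0.5 0 0 0" --pt "17 -8.1 0.5 0 0 0" --pt "18.6 -2.4 0.5 0 0 0" --pt "18.5 3.4 0.5 0 0 0"

```text
time: 11.82
tool_pos: [597.4, -89.2, 232.2]
tcp_rot: [-179.9, 0.4, 178.7]
ft_force: [8.3, -0.3, 3.5]
finger_gap: 24.7
grip_force: 59.7
```

```bash
python3 - <<'E'
from h import *
s=st(); x,y=w2p(s['tool_pos'][:2]); print('r',np.hypot(x,y),'q deg',np.degrees(np.arctan2(-y,x)),s['grip_force'])
E
```

```text
t 11.82 pos [597.4 -89.2 232.2] rpy [-179.9    0.4  178.7] F [ 8.3 -0.3  3.5] gap 24.7 press xy [-18.9 -57.1]
r 60.15502421496075 q deg 108.33727547291302 59.65786278247833
```

Call:
apply_moves --pt "16.5 9 0.5 0 0 0" --pt "12.9 13.6 0.5 0 0 0" --pt "8.1 17 0.5 0 0 0" --pt "2.4 18.6 0.5 0 0 0" --pt "-3.4 18.5 0.5 0 0 0"

```text
time: 12.45
tool_pos: [561.1, -11.6, 229.6]
tcp_rot: [-179.8, 0.2, 178.7]
ft_force: [2.8, -10.1, 3.9]
finger_gap: 24.7
grip_force: 59.8
```

Call:
apply_moves --pt "-9 16.5 0.5 0 0 0" --pt "-13.6 12.9 0.5 0 0 0" --pt "-17 8.1 0.5 0 0 0" --pt "-18.6 2.4 0.5 0 0 0" --pt "-18.5 -3.4 0.5 0 0 0"

```text
time: 13.08
tool_pos: [638.3, 24.1, 227.0]
tcp_rot: [-179.9, 0.0, 178.8]
ft_force: [-11.2, -8.3, 11.6]
finger_gap: 24.7
grip_force: 60.6
```

Call:
apply_moves --pt "-16.5 -9 0.5 0 0 0" --pt "-12.9 -13.6 0.5 0 0 0" --pt "-8.1 -17 0.5 0 0 0" --pt "-2.4 -18.6 0.5 0 0 0" --pt "3.4 -18.5 0.5 0 0 0"

```text
time: 13.7
tool_pos: [674.7, -51.4, 224.6]
tcp_rot: [179.8, 0.3, 178.9]
ft_force: [-0.7, 9.4, 6.7]
finger_gap: 24.6
grip_force: 60.4
```

```bash
python3 - <<'E'
from h import *
s=st(); x,y=w2p(s['tool_pos'][:2]); print('r',np.hypot(x,y),'q deg',np.degrees(np.arctan2(-y,x)))
p,d=snap('scene'); 
for c in ('scene','side'):
    if c=='side': snap(c)
    for n in ('platen','sleeve_mid'):
        r=models.place_of(n,c); print(c,n,[(np.round(x['xyz'],1).tolist(),round(x['confidence'],2)) for x in r[:1]])
E
```

```text
t 13.7 pos [674.7 -51.4 224.6] rpy [179.84   0.26 178.86] F [-0.7  9.4  6.7] gap 24.6 press xy [ 57.6 -17.7]
r 60.248375077802315 q deg 17.078789088090776
scene platen [([620.5, -34.1, 76.8], 0.76)]
scene sleeve_mid [([673.5, -51.0, 242.1], 0.54)]
side platen [([614.1, -34.1, 77.5], 0.63)]
side sleeve_mid [([673.2, -49.7, 243.4], 0.66)]
```

Call:
apply_moves --pt "9 -16.5 0.5 0 0 0" --pt "13.6 -12.9 0.5 0 0 0" --pt "17 -8.1 0.5 0 0 0" --pt "18.6 -2.4 0.5 0 0 0" --pt "0 0 0 0 0 0"

```text
time: 14.62
tool_pos: [614.4, -92.4, 222.5]
tcp_rot: [-179.9, 0.2, 178.7]
ft_force: [-2.2, -3.9, 9.0]
finger_gap: 24.9
grip_force: 60.3
```

```bash
cat >> h.py <<'E'
def q():
    s=st(); x,y=w2p(s['tool_pos'][:2]); a=np.arctan2(-y,x); F=np.array(s['ft_force'][:2]); c,sn=np.cos(np.radians(PY)),np.sin(np.radians(PY)); F=F@np.array([[c,-sn],[sn,c]])
    print('q',np.degrees(a).round(1),'tang F',(F@[np.sin(a),np.cos(a)]).round(2),'rad F',(F@[np.cos(a),-np.sin(a)]).round(2))
E
python3 -c "from h import *; q(); eyes.snapshot('side'); q()"
```

```text
t 14.62 pos [614.4 -92.4 222.5] rpy [-179.93    0.19  178.71] F [-2.2 -3.9  9. ] gap 24.9 press xy [ -1.9 -60. ]
q 91.8 tang F -1.99 rad F 3.97
t 14.68 pos [614.4 -92.4 222.5] rpy [-1.7992e+02  1.4000e-01  1.7871e+02] F [-4.  -3.3  9.4] gap 24.6 press xy [ -1.9 -60. ]
q 91.8 tang F -3.87 rad F 3.48
```

Call:
apply_moves --pt "18.5 3.4 0.5 0 0 0" --pt "16.5 9 0.5 0 0 0" --pt "12.9 13.6 0.5 0 0 0" --pt "8.1 17 0.5 0 0 0" --pt "2.4 18.6 0.5 0 0 0"

```text
time: 15.3
tool_pos: [557.5, -30.6, 220.1]
tcp_rot: [-179.8, 0.1, 178.7]
ft_force: [3.0, -10.1, 6.4]
finger_gap: 24.7
grip_force: 60.6
```

```bash
python3 - <<'E'
from h import *
q(); p,d=snap('scene','scene4.png'); q()
r=models.cut_out('platen','scene')
if r:
    P,u,v=unproj('scene',d,r[0]['pixels']); P=P[(P[:,0]>650)]; print('platen top z',np.percentile(P[:,2],[10,50,90]).round(1))
r=models.cut_out('pack','scene')
if r:
    P,u,v=unproj('scene',d,r[0]['pixels']); P=P[(P[:,0]>695)&(P[:,2]>60)]; print('pack top z',np.percentile(P[:,2],[10,50,90]).round(1))
E
```

```text
t 15.3 pos [557.5 -30.6 220.1] rpy [-1.7979e+02  1.4000e-01  1.7865e+02] F [  3.  -10.1   6.4] gap 24.7 press xy [-60.1   0.7]
q -179.4 tang F 9.98 rad F -3.32
t 15.35 pos [557.8 -28.2 220. ] rpy [-179.88    0.18  178.73] F [-2.3 -5.5 10.1] gap 25.0 press xy [-59.8   3. ]
q -177.1 tang F 5.69 rad F 1.89
platen top z [83.7 86.9 89. ]
pack top z [70.4 73.1 75.2]
```

Call:
apply_moves --pt "-3.4 18.5 0.5 0 0 0" --pt "-9 16.5 0.5 0 0 0" --pt "-13.6 12.9 0.5 0 0 0" --pt "-17 8.1 0.5 0 0 0" --pt "-18.6 2.4 0.5 0 0 0"

```text
time: 16.08
tool_pos: [619.9, 27.7, 217.5]
tcp_rot: [-179.9, -0.0, 178.8]
ft_force: [-11.3, -10.3, 16.2]
finger_gap: 24.6
grip_force: 61.2
```

```bash
python3 - <<'E'
from h import *
q(); p,d=snap('scene','scene5.png'); q()
r=models.cut_out('platen','scene')
if r:
    P,u,v=unproj('scene',d,r[0]['pixels']); P=P[(P[:,0]>650)]; print('platen top z',np.percentile(P[:,2],[10,50,90]).round(1))
r=models.cut_out('pack','scene')
if r:
    P,u,v=unproj('scene',d,r[0]['pixels']); P=P[(P[:,0]>695)&(P[:,2]>60)]; print('pack top z',np.percentile(P[:,2],[10,50,90]).round(1))
q()
E
```

```text
t 16.07 pos [619.9  27.7 217.5] rpy [-1.7989e+02 -3.0000e-02  1.7875e+02] F [-11.3 -10.3  16.2] gap 24.6 press xy [ 1.1 60.3]
q -88.9 tang F 10.88 rad F -10.71
t 16.12 pos [621.7  27.5 217.5] rpy [-1.7988e+02  7.0000e-02  1.7873e+02] F [-7.7 -4.3 11.6] gap 24.6 press xy [ 2.9 60. ]
q -87.2 tang F 7.35 rad F -4.81
platen top z [81.9 84.5 86.5]
pack top z [67.6 70.6 72.6]
t 16.23 pos [621.5  27.5 217.5] rpy [-1.7991e+02  1.7000e-01  1.7873e+02] F [-0.1 -4.7  8.8] gap 25.0 press xy [ 2.8 60. ]
q -87.4 tang F -0.25 rad F -4.68
```

Call:
apply_moves --pt "-18.5 -3.4 0.5 0 0 0" --pt "0 0 0 0 0 0" --pt "0 0 0 0 0 0" --pt "0 0 0 0 0 0" --pt "0 0 0 0 0 0"

```text
time: 16.85
tool_pos: [639.2, 23.6, 217.1]
tcp_rot: [-179.9, 0.1, 178.7]
ft_force: [-1.9, -4.9, 8.9]
finger_gap: 24.5
grip_force: 61.1
```

```bash
python3 -c "from h import *; q()"
```

```text
t 16.85 pos [639.2  23.6 217.1] rpy [-1.7991e+02  1.5000e-01  1.7872e+02] F [-1.9 -4.9  8.9] gap 24.5 press xy [20.6 56.5]
q -70.0 tang F 0.02 rad F -5.31
```

Call:
apply_moves --pt "0 0 0 0 0 0" --pt "0 0 0 0 0 0" --pt "0 0 0 0 0 0" --pt "0 0 0 0 0 0" --pt "0 0 0 0 0 0" --fingers 56

```text
time: 17.48
tool_pos: [638.1, 24.5, 214.6]
tcp_rot: [180.0, -0.0, 178.8]
ft_force: [0.7, 0.3, 0.1]
finger_gap: 55.8
grip_force: 0.0
```

Call:
apply_moves --pt "0 0 -15 0 0 0" --pt "0 0 -25 0 0 0" --pt "0 0 -30 0 0 0" --pt "0 0 -40 0 0 0" --pt "0 0 -40 0 0 0"

```text
time: 18.1
tool_pos: [638.0, 24.4, 367.4]
tcp_rot: [-180.0, 0.1, 178.8]
ft_force: [0.7, 0.5, 0.2]
finger_gap: 56.0
grip_force: 0.0
```

Call:
apply_moves --pt "40 0 0 0 0 0" --pt "40 0 0 0 0 0" --pt "40 0 0 0 0 0" --pt "40 0 0 0 0 0" --pt "0 0 0 0 0 0"

```text
time: 18.73
tool_pos: [476.6, 28.0, 366.9]
tcp_rot: [-180.0, 0.2, 178.8]
ft_force: [0.9, -0.2, 0.3]
finger_gap: 55.9
grip_force: 0.0
```

```bash
python3 - <<'E'
from h import *
st(); p,d=snap('scene','scene6.png')
for n in ('sleeve_mid','pack','platen','tape','scissors','twine','glue'):
    r=models.place_of(n,'scene'); print(n,[(np.round(x['xyz'],1).tolist(),np.round(w2p(x['xyz'][:2]),1),round(x['confidence'],2)) for x in r[:1]])
r=models.cut_out('pack','scene')
P,u,v=unproj('scene',d,r[0]['pixels']); h=P[(P[:,2]>64)&(P[:,2]<78)&(P[:,0]>690)]
e=np.array([(y+4,h[(h[:,1]>=y)&(h[:,1]<y+8),0].max()) for y in range(-96,48,8) if ((h[:,1]>=y)&(h[:,1]<y+8)).sum()>3]); print('top z',np.median(h[:,2]),'back',np.round(e[:,1],1).tolist(),'yaw',-np.degrees(np.arctan(np.polyfit(*e[1:-1].T,1)[0])))
cv2.imwrite('pics/s6crop.png',cv2.resize(p[180:320,220:380,::-1],(640,560)))
E
```

```text
t 18.73 pos [476.6  28.  366.9] rpy [-1.8000e+02  1.6000e-01  1.7876e+02] F [ 0.9 -0.2  0.3] gap 55.9 press xy [-142.2   57.6]
sleeve_mid [([637.9, 25.1, 234.4], array([19.2, 58. ]), 0.7)]
pack []
platen [([616.6, -33.2, 70.8], array([-0.9, -0.7]), 0.55)]
tape [([548.1, 172.7, -1.5], array([-73.7, 203.7]), 0.98)]
scissors [([622.1, -242.5, 3.4], array([   9. , -209.9]), 0.91)]
twine [([701.7, 172.5, 0.6], array([ 79.9, 206.7]), 0.55)]
glue [([620.0, -34.1, 70.8], array([ 2.5, -1.5]), 0.7)]
top z 70.0797051894571 back [721.1, 721.6, 721.9, 722.3, 722.5, 722.3, 722.4, 723.2, 723.9, 723.3, 724.2, 723.7, 723.8, 724.1, 724.4, 724.2, 725.1, 724.4] yaw -1.4785562853002743
```

View pics/s6crop.png

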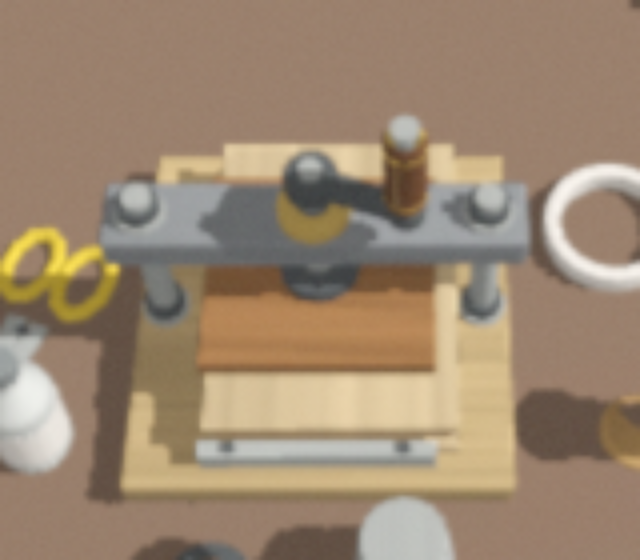

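The picture shows the pack against the rail (crop row ~435), the platen on it, the crank released with its sleeve at crop (405,165), and the neighbouring things where they were. The pack top is compressed from 75 to 70 mm, so the press is about half a turn past first touch.

```bash
python3 -c "from bench import job; print(job.hand_in())"
```

```text
the job is handed in; nothing more can be done
None
```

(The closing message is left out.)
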